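# Lock the board-holder plate onto the repair stand

### The job

Pick up the aluminium board-holder plate by its upright grip, lay the round end of its keyhole gently over the stud head on the sloped repair stand until the plate is flush on the slope, then slide it straight down the slope until the stud is fully home in the narrow end of the slot, and let go. The plate must hang straight and flat on the stand; never push it hard against the stand, and leave the tray, mouse, screwdriver and tape where they are.

Things in the scene. Friction and masses are not known exactly. Their poses are not given: they have to be found in the camera images.
- plate: Loose aluminium board-holder plate, 0.15 to 0.3 kg, 130 (x) x 84 (y) x 5 mm, lying flat on the bench, grip up. Origin: centre of its underside; z up through the grip; x points from the end with a green circuit board (low rails, 10 mm above the underside at most, x -29 to -63) to the keyhole end. Let go on the slope, it stays put. Never press it on the stand with over 25 N; 5 to 10 N is enough
- plate_grip (a point): Point to grasp: middle of the plate's upright grip, 28 mm above the plate's underside and 5 mm along -x from its centre. The grip is a block 30 mm along the plate's x, 12 mm thick along its y, from the plate's top face (5 mm) to 43 mm above the underside. Same axes as the plate
- plate_hole (a point): Centre of the keyhole's round end, level with the plate's underside, 25 mm along +x from the plate's origin. The keyhole goes right through: round end 19 mm wide; from it a straight slot 10 mm wide with a flared mouth runs along the plate's +x to a closed end 24 mm from this point. Same axes as the plate
- plate_seat (a point): Where the stud's axis lies when the stud is fully home against the slot's closed end: in the slot, 20 mm along the plate's +x from plate_hole, level with the plate's underside. Same axes as the plate
- panel: Sloped grey panel of the stand, 170 mm (x, up the slope) by 150 mm (y), 15 degrees from level. Origin: centre of its upper face; z is the outward normal, x points straight up the slope, y across it. The panel sits on rubber bushes and gives along its normal, up to 6 mm, about 2.5 N per mm after the first 3 N. Low edge is 23 mm, high edge 67 mm above the bench
- stud_mid (a point): On the panel's face at x 45 mm, y 0 (panel axes): middle of the stud's cross-slide. The steel stud is clamped anywhere from -16 to +16 mm along y from here, not measured: find it by sight or feel. Neck 8 mm wide and 7 mm high, then a head 16 mm wide, bevelled rim, top 11.5 mm off the face. The plate rests on the head or, with the round end over it, drops to the face. The stud does not give
- stand: The whole fixed stand (dark steel base 180 by 150 mm carrying the panel and the stud), too heavy to move. Origin: centre of its underside on the bench; the panel's centre is 45 mm above it. The locked plate lies flat on the panel, its x along the panel's x
- tray: Bystander: open blue plastic tray, 160 x 110 x 45 mm; origin at the centre of its underside
- mouse: Bystander: black computer mouse, about 87 x 64 x 32 mm; origin on its underside, near one end
- screwdriver: Bystander: small screwdriver, 150 mm, lying on the bench
- tape: Bystander: roll of tape lying flat, 56 mm across, 18 mm high; origin at the centre of its underside
Things that resemble listed ones, but are neither listed nor needed, are in the scene too. What is shaped like the plate but orange is not meant.

How it is judged (in metres and radians):
On the way, in this order (a step that is already met when the one before it is completed fails the run):
1. the plate lies flush on the panel with the stud head through the round end of the keyhole (x of plate_hole in the frame of panel between 0.0405 and 0.0495 m and y of plate_hole in the frame of panel between -0.02 and 0.02 m and z of plate_hole in the frame of panel between -0.0015 and 0.003 m), for 0.1 s.
2. the plate has been slid down the slope until the stud is home in the narrow end (x of plate_seat in the frame of panel between 0.0425 and 0.0475 m and y of plate_seat in the frame of panel between -0.02 and 0.02 m and z of plate_seat in the frame of panel between -0.0015 and 0.0025 m and angle between the z axis of plate_grip and the z axis of panel, either way round below 0.06 rad and angle between the x axis of plate_grip and the x axis of panel, either way round below 0.12 rad), for 0.1 s.
At the end, for the whole second after the job is handed in: The plate is at rest, locked on the stand: plate_seat within 2.5 mm of the stud's place along the slope, within 20 mm of the panel's middle line and within 2.5 mm of the panel's face, the plate flat on the panel to 0.06 rad and straight along the slope to 0.12 rad, released (all of step 2 and linear speed of plate below 0.01 m/s and angular speed of plate below 0.1 rad/s); the robot touches nothing.
It fails at once if the plate is pushed against the stand (panel or stud) with more than 25 N (contact force between plate and stand above 25 N).
It fails at once if the blue tray is moved by more than 20 mm (distance of tray from where it was at the start of the episode above 0.02 m).
It fails at once if the mouse is moved by more than 20 mm (distance of mouse from where it was at the start of the episode above 0.02 m).
It fails at once if the screwdriver is moved by more than 20 mm (distance of screwdriver from where it was at the start of the episode above 0.02 m).
It fails at once if the roll of tape is moved by more than 20 mm (distance of tape from where it was at the start of the episode above 0.02 m).
It also fails if it takes over 72 s, if anything falls off the work surface, if the arm or the gripper's body presses on something with over 40 N, if the wrist force passes 120 N, or if a joint passes its speed limit or range.

### The arm

A 6-joint arm with a two-finger parallel gripper is mounted at the origin on the work surface. World frame = base frame: x ahead of the robot, y to its left, z up, the work surface at z = 0. Lengths are in m, angles in degrees, forces in N, time in s.
With the tool pointing down it reaches from about 0.4 to 0.825 m from the base axis. Payload 7 kg.
Tool frame: the origin (TCP) lies at the very end of the fingers, on their centre line; the grasp point (between the pads) lies 19 mm behind it (ctrl.pinch_z is the distance from the TCP to the grasp point, in m); z points along the fingers, x is the direction in which the jaws open and shut, and the axes are right-handed (so a half turn about z gives the same grasp; the last joint's range is limited). The gripper opens to 88 mm and grips with 3 to 60 N. Pads are 19 mm wide; open, the fingers measure 130 mm over their backs; the gripper's body (78 mm by 193 mm) begins 47 mm behind the grasp point.
Start: joints at [-47.55, 20.546, 0.682, 0, -70.136, -16.507], TCP at [0.295, -0.607, 0.227] pointing down, gripper open.
Joint ranges: [-176.03, 176.03], [-82.01, 121.73], [-58.28, 71.71], [-173.87, 95.51], [-174.79, -0.11], [-173.66, 173.66]. Speed limits (degrees/s): [136.94, 136.94, 172.46, 180, 180, 180].

### API

Orientations are given as [roll, pitch, yaw] about the fixed x, y, z axes, in that order (R = Rz(yaw) Ry(pitch) Rx(roll)).
In Python, from plant import ctrl gives the robot as it stands.
- The arm moves only by the tool carry_out, never from a script. Its argument "increments" is a list of rows, each a list of 7 numbers: the turn, a rotation vector about the world's x, y, z in degrees, then the shift along the world's x, y, z in mm, then the closure, from 0 (fully open) to 1 (shut). In form: [[ax, ay, az, dx, dy, dz, grip], ...]. A call has 1 to 20 rows; each row is the pose to reach, as a shift and turn from the pose commanded when the call began; what a row does not reach only later rows make up. A row lasts 1/8 s, in which the tool goes at most 62.5 mm and 10.7 degrees, less where a joint would pass 70% of its speed; a pose out of reach is approached as far as the arm can. A call with a gripper value outside its range is refused whole. The fingers move at their own pace and stop on an object; the grip force is fixed at half the most. Time passes only in rows, so rows that repeat a pose let the fingers close. It gives the time, the measured TCP pose, the force and the opening at its end, in the units of the state.
- ctrl.get_obs(): the state, without advancing time (a new reading comes with each control period).
- ctrl.snapshot(name): name is "side" or "top" or "wrist"; returns a dict with "pixels" (420x560x3 uint8, blue, green, red), "intrinsics" (3x3 intrinsics, pixels), "dist" ([k1, k2, p1, p2, k3] as OpenCV has them; the pictures are not rectified), "rvec" (rotation vector, rad) and "tvec" (3), from world to camera coordinates, as OpenCV has them; the wrist camera has in their place "hand_eye" (4x4, takes a point from camera to tool coordinates, whose origin is the TCP and whose axes are the tool frame's). Camera axes: x right, y down, z forward; pixel columns grow to the right and rows downward; lengths in m; the calibration is good to about 2 mm. A picture is of the moment at which its call begins: read the wrist's pose just before it. There is no depth.
- ctrl.close_job(): hands the job in, once; it reports no verdict.
Trained networks look in a picture, given as the dict that the camera call returned (one of the last four; its "shot" number tells which), for a name from the list of things; names that differ only in an ending like _2 or _b are one class to them, and where a whole thing is asked for, a point or a joint stands for the part that bears it (a point fixed in the world has none). Each returns a list of dicts, best first, with "confidence" (0 to 1); they miss things now and then, are a little off and sometimes report something else, mostly with a low value. They report only what shows in the picture. A call takes as long as a camera call. They do not tell look-alikes from the thing itself.
- ctrl.search_frame(picture, label): "centre" ([x, y, z] in m, in world coordinates, good to about 4 mm: the middle of the surface that is visible of it).
- ctrl.outline_of(picture, label): "pixels" (420x560 bool, what is visible of it).
The state is a dict: "clock": time; "joint_pos": joint angles; "qvel": joint speeds; "tau": joint torques, N m; "tool_pos": TCP position; "orientation": TCP orientation; "force": force on the tool from outside, world axes, zero at the start; "moment": the same for the moment, N m; "opening": finger opening in m.
Only numpy, scipy, OpenCV 4.12 (cv2) and the standard library are available. Lean on these libraries where they do the work, as an engineer would, in place of code of your own. Each camera call takes 0.05 s, during which the arm holds its last target. There are 200 camera calls.

## Working session

There is one attempt and no reset: what is moved stays moved. The work goes in short steps, Python scripts to look and compute and a tool call to move; the robot and the scene stay as the last step left them, time stands still between calls to the robot, and variables do not carry over. Pictures are saved under pics/ and viewed, about 8 in all and at most 12, crops included, and the job is handed in when it is done.

Besides the shell and the picture viewer there is one more tool, called by a JSON object that holds its "api" and its "payload", one argument or row to a line. carry_out: Moves the arm, as the interface text tells. Its arguments: {"type":"object","properties":{"increments":{"type":"array"}},"required":["increments"]}

```bash
mkdir -p pics; ls; cat > h.py <<'E'
import numpy as np, cv2
from plant import ctrl
from scipy.spatial.transform import Rotation as R
def cam(s, obs=None):
    """returns world->cam R,t"""
    if 'rvec' in s: return cv2.Rodrigues(np.array(s['rvec'],float))[0], np.array(s['tvec'],float).reshape(3)
    T=np.eye(4); T[:3,:3]=R.from_euler('xyz',obs['orientation'],degrees=True).as_matrix(); T[:3,3]=obs['tool_pos']
    W=np.linalg.inv(T@np.array(s['hand_eye'])); return W[:3,:3],W[:3,3]
def proj(s,P,obs=None):
    r,t=cam(s,obs); return cv2.projectPoints(np.array(P,float).reshape(-1,1,3),cv2.Rodrigues(r)[0],t,np.array(s['intrinsics']),np.array(s['dist'],float))[0].reshape(-1,2)
def ray(s,uv,obs=None):
    r,t=cam(s,obs); p=cv2.undistortPoints(np.array(uv,float).reshape(-1,1,2),np.array(s['intrinsics']),np.array(s['dist'],float)).reshape(-1,2)
    d=np.c_[p,np.ones(len(p))]@r; return -r.T@t,d
def onz(s,uv,z,obs=None):
    c,d=ray(s,uv,obs); return c+d*((z-c[2])/d[:,2])[:,None]
E
python3 - <<'E'
from h import *
o=ctrl.get_obs(); print(o)
ims=[]
for n in ['top','side']:
    s=ctrl.snapshot(n); cv2.imwrite(f'pics/{n}0.png',s['pixels'])
    for l in ['plate','panel','stand','tray','mouse','screwdriver','tape','plate_grip']:
        print(n,l,[(np.round(d['centre'],3).tolist(),round(d['confidence'],2)) for d in ctrl.search_frame(s,l)])
E
```

```text
pics
{'clock': 0.0, 'joint_pos': array([-4.75490129e+01,  2.05913796e+01,  6.35131052e-01, -2.08483490e-02,
       -7.01359547e+01, -1.65079281e+01]), 'qvel': array([ 0.01217347, -0.02919868,  0.03808808,  0.03640879, -0.01875313,
       -0.01737457]), 'tau': array([-1.56618033e-03, -5.82715523e+01,  2.93035895e+01,  6.99687347e+00,
        6.42518105e-03, -1.58084058e-04]), 'tool_pos': array([ 0.29508014, -0.60655063,  0.22563134]), 'orientation': array([-1.79992589e+02, -9.39720922e-02,  1.15935953e+02]), 'force': array([ 0.95376942,  0.43211844, -0.35556996]), 'moment': array([-0.04446237, -0.00236393, -0.01953395]), 'opening': 0.08767579460870886}
top plate [([0.638, -0.35, 0.009], 0.9), ([0.577, -0.206, 0.008], 0.85), ([0.763, -0.211, 0.006], 0.55), ([0.398, 0.225, 0.017], 0.52)]
top panel [([0.577, 0.147, 0.043], 0.66)]
top stand []
top tray [([0.476, 0.446, 0.004], 0.58)]
top mouse [([0.483, -0.426, 0.021], 0.88)]
top screwdriver [([0.42, -0.065, 0.024], 0.79)]
top tape [([0.396, 0.225, 0.016], 0.47)]
top plate_grip [([0.763, -0.208, 0.004], 0.89), ([0.576, -0.206, 0.006], 0.84)]
side plate [([0.762, -0.196, 0.009], 0.95), ([0.574, -0.2, 0.007], 0.92), ([0.64, -0.342, 0.006], 0.63)]
side panel [([0.568, 0.161, 0.046], 0.74)]
side stand [([0.573, 0.175, 0.04], 0.61), ([0.399, 0.227, 0.014], 0.26), ([0.424, -0.06, 0.017], 0.25)]
side tray [([0.473, 0.437, 0.004], 0.95)]
side mouse [([0.478, -0.409, 0.022], 0.89), ([0.573, 0.157, 0.042], 0.37)]
side screwdriver [([0.573, -0.197, 0.003], 0.2)]
side tape [([0.398, 0.233, 0.017], 0.66)]
side plate_grip [([0.576, -0.197, 0.002], 0.83), ([0.634, -0.343, 0.004], 0.72)]
```

View pics/top0.png

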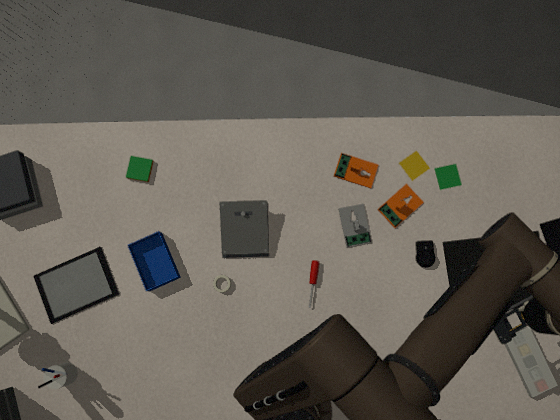

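View pics/side0.png

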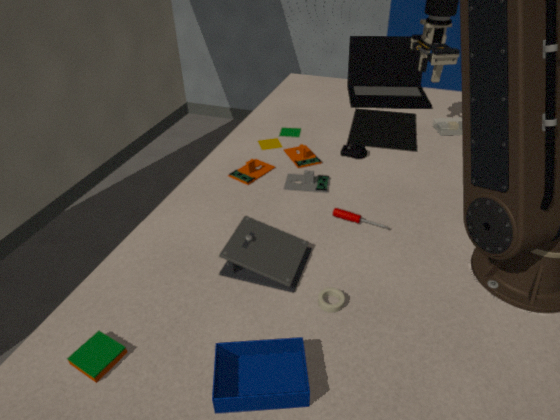

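The grey plate is at top (355,225), keyhole end away from the robot, at about (0.575, -0.20). The stand is at top (244,229) with its stud at (243,213), near the panel's far, high edge. Tape is at (225,285), screwdriver at (314,283), mouse at (425,253) and tray at (155,262).

```bash
python3 - <<'E'
from h import *
s=ctrl.snapshot('top'); 
print(ctrl.snapshot('wrist')['hand_eye'])
for l,z in [('plate',.005),('panel',.045)]:
    for d in ctrl.outline_of(s,l):
        m=d['pixels'].astype(np.uint8); ys,xs=np.nonzero(m)
        P=onz(s,np.c_[xs,ys],z)[:,:2]; r=cv2.minAreaRect((P*1000).astype(np.float32)); print(l,d['confidence'],r,P.mean(0))
E
```

```text
[[ 9.99999399e-01 -1.08916655e-03 -1.22648632e-04 -5.68659936e-04]
 [ 1.08497320e-03  9.67806950e-01  2.51691341e-01 -6.84898171e-02]
 [-1.55433591e-04 -2.51691323e-01  9.67807550e-01 -1.59562216e-01]
 [ 0.00000000e+00  0.00000000e+00  0.00000000e+00  1.00000000e+00]]
plate 0.78 ((582.7498779296875, -208.76522827148438), (132.91656494140625, 86.76679992675781), 9.549854278564453) [ 0.58155363 -0.20923432]
plate 0.73 ((646.0037231445312, -358.9042663574219), (84.74390411376953, 132.970947265625), 43.491458892822266) [ 0.64493406 -0.35953557]
plate 0.72 ((767.6422119140625, -217.66859436035156), (132.56643676757812, 84.7444076538086), 71.90382385253906) [ 0.76809169 -0.21611367]
panel 0.68 ((577.0509033203125, 149.10629272460938), (170.90907287597656, 151.80126953125), 1.0747414827346802) [0.57654397 0.14879156]
```

{"api": "carry_out", "payload": {
  "increments": [
    [0,0,-3,50,70,0,0],
    [0,0,-6,100,130,0,0],
    [0,0,-9,130,180,0,0],
    [0,0,-12,170,240,-5,0],
    [0,0,-15,205,290,-10,0],
    [0,0,-16.4,240,340,-15,0],
    [0,0,-16.4,270,385,-20,0],
    [0,0,-16.4,282,397,-25,0],
    [0,0,-16.4,282,397,-25,0],
    [0,0,-16.4,282,397,-25,0]
  ]
}}

```text
clock: 2.35
tool_pos: [0.5772, -0.2098, 0.2015]
orientation: [-180.0, 0.0, 99.6]
force: [0.9, -0.8, -0.4]
opening: 0.0876
```

```bash
python3 - <<'E'
from h import *
o=ctrl.get_obs(); s=ctrl.snapshot('wrist'); print(o['tool_pos'],o['orientation'],o['clock'],o['force'])
im=s['pixels'].copy(); cv2.imwrite('pics/w1.png',im)
for l,z in [('plate',.005),('plate_grip',.005)]:
    for d in ctrl.outline_of(s,l):
        m=d['pixels'].astype(np.uint8); ys,xs=np.nonzero(m)
        P=onz(s,np.c_[xs,ys],z,o)[:,:2]; r=cv2.minAreaRect((P*1000).astype(np.float32)); print(l,d['confidence'],r)
    print([(d['centre'],d['confidence']) for d in ctrl.search_frame(s,l)])
E
```

```text
[ 0.57720645 -0.20980909  0.20149156] [-1.79975432e+02  1.09298395e-03  9.95885844e+01] 2.35 [ 0.85752517 -0.79015568 -0.40743066]
plate 0.78 ((737.8222045898438, -228.2445068359375), (50.19940948486328, 129.10536193847656), 9.587233543395996)
plate 0.59 ((581.1547241210938, -207.1157684326172), (130.1221160888672, 84.44586181640625), 9.81522274017334)
plate 0.58 ((642.94482421875, -358.1499328613281), (84.92639923095703, 134.26173400878906), 40.24910354614258)
[([0.6318, -0.3466, 0.0074], 0.75), ([0.7384, -0.2381, 0.0025], 0.64), ([0.5756, -0.2092, 0.0059], 0.6)]
plate_grip 0.96 ((581.0657348632812, -206.6759033203125), (130.44244384765625, 85.06737518310547), 10.010236740112305)
plate_grip 0.82 ((643.0725708007812, -358.13690185546875), (86.66802978515625, 132.77960205078125), 40.24783706665039)
[([0.741, -0.2392, 0.0081], 0.8), ([0.6306, -0.3476, 0.0025], 0.77), ([0.5734, -0.2067, 0.0007], 0.68)]
```

View pics/w1.png

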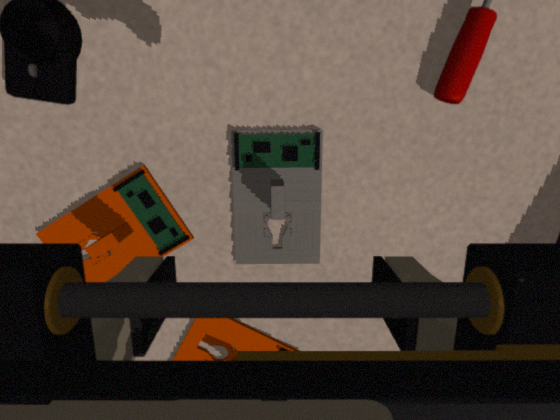

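The wrist picture shows the grey plate at about (277,195), with the board towards the robot and the keyhole at (277,230). I measure its centre at (0.581, -0.207) and yaw at 9.8°, with the size as given, so I'm going down to grasp.

{"api": "carry_out", "payload": {
  "increments": [
    [0,0,0.2,-1,2,-50,0],
    [0,0,0.2,-1,2,-90,0],
    [0,0,0.2,-1,2,-130,0],
    [0,0,0.2,-1,2,-160,0],
    [0,0,0.2,-1,2,-180,0],
    [0,0,0.2,-1,2,-190,0],
    [0,0,0.2,-1,2,-190,0],
    [0,0,0.2,-1,2,-190,0.4],
    [0,0,0.2,-1,2,-190,0.7],
    [0,0,0.2,-1,2,-190,1],
    [0,0,0.2,-1,2,-190,1],
    [0,0,0.2,-1,2,-190,1],
    [0,0,0.2,-1,2,-190,1],
    [0,0,0.2,-1,2,-190,1]
  ]
}}

```text
clock: 4.35
tool_pos: [0.5762, -0.208, 0.0115]
orientation: [-180.0, -0.0, 99.7]
force: [0.6, 0.1, -0.5]
opening: 0.0233
```

{"api": "carry_out", "payload": {
  "increments": [
    [0,0,0,0,0,0,1],
    [0,0,0,0,0,0,1],
    [0,0,0,0,0,0,1],
    [0,0,0,0,0,0,1],
    [0,0,0,0,0,20,1],
    [0,0,0,0,0,60,1],
    [0,0,0,0,0,110,1],
    [0,0,0,0,0,150,1],
    [0,0,0,0,0,150,1],
    [0,0,0,0,0,150,1]
  ]
}}

```text
clock: 5.6
tool_pos: [0.5754, -0.2077, 0.1605]
orientation: [-179.9, -0.1, 99.7]
force: [-0.1, 0.6, -3.4]
opening: 0.012
```

```bash
python3 - <<'E'
from h import *
o=ctrl.get_obs(); s=ctrl.snapshot('wrist'); print(o['tool_pos'],o['orientation'],o['clock'],o['force'],o['moment'])
cv2.imwrite('pics/w2.png',s['pixels'])
# project plate model with grasp assumption
def model(o,gz=.026):
    T=R.from_euler('xyz',o['orientation'],degrees=True).as_matrix()
    # plate axes: x=tool y, y=tool x, z=-tool z ; grip point at tool z=-0.0.. 
    org=np.array(o['tool_pos'])
    X,Y,Z=T[:,1],T[:,0],-T[:,2]
    # TCP was 11.5mm above underside
    org=org+X*.005-Z*.0115
    return org,X,Y,Z
org,X,Y,Z=model(o)
f=lambda x,y,z: org+X*x+Y*y+Z*z
print(proj(s,[f(-.065,-.042,.005),f(-.065,.042,.005),f(.065,.042,.005),f(.065,-.042,.005),f(.025,0,.005),f(.049,0,.005)],o).round(1))
E
```

```text
[ 0.57536934 -0.20773184  0.16053121] [-1.79927271e+02 -5.62994731e-02  9.97133923e+01] 5.6 [-0.11274752  0.61921688 -3.42818437] [-0.06946836  0.02966925  0.02062547]
[[178.1 141.2]
 [373.2 141. ]
 [356.7 397.2]
 [194.5 397.5]
 [275.6 328.3]
 [275.6 370.7]]
```

View pics/w2.png

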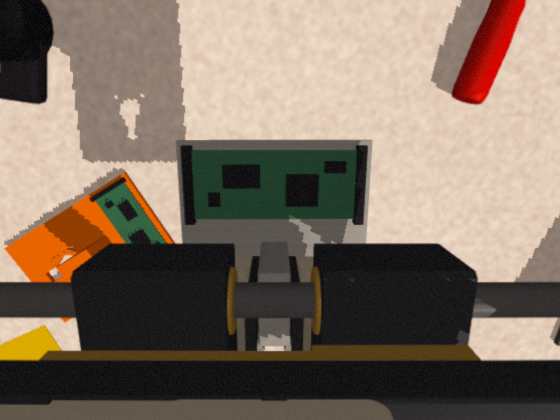

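The plate is held as planned: its board-end edge is at row 141, columns 178–370, against a predicted 141 and 178–373. Next I'm placing the wrist camera so it sees the stud past the plate's edge.

{"api": "carry_out", "payload": {
  "increments": [
    [0,0,-1,10,20,30,1],
    [0,0,-2,25,55,50,1],
    [0,0,-3,40,95,60,1],
    [0,0,-4,58,140,60,1],
    [0,0,-5,75,185,60,1],
    [0,0,-6,93,230,60,1],
    [0,0,-7,110,275,60,1],
    [0,0,-8,127,315,60,1],
    [0,0,-8.7,140,345,60,1],
    [0,0,-8.7,145,357,60,1],
    [0,0,-8.7,145,357,60,1],
    [0,0,-8.7,145,357,60,1]
  ]
}}

```text
clock: 7.15
tool_pos: [0.7208, 0.148, 0.2209]
orientation: [-179.9, 0.0, 91.0]
force: [-0.4, -0.9, -2.8]
opening: 0.0115
```

```bash
python3 - <<'E'
from h import *
o=ctrl.get_obs(); s=ctrl.snapshot('wrist'); print(o['tool_pos'],o['orientation'],o['clock'],o['force'],o['moment'])
cv2.imwrite('pics/w3.png',cv2.resize(s['pixels'][:210,130:430],None,fx=2.6,fy=2.6,interpolation=cv2.INTER_CUBIC))
np.save('w3.npy',s['pixels']); import pickle; pickle.dump((s,o),open('w3.pkl','wb'))
st=ctrl.snapshot('top'); pickle.dump(st,open('t3.pkl','wb'))
E
```

```text
[0.72077783 0.1480041  0.22093053] [-1.79928578e+02  3.28485059e-02  9.10107410e+01] 7.15 [-0.35496238 -0.87835299 -2.8443048 ] [-0.06219766  0.0089159  -0.0313517 ]
```

View pics/w3.png

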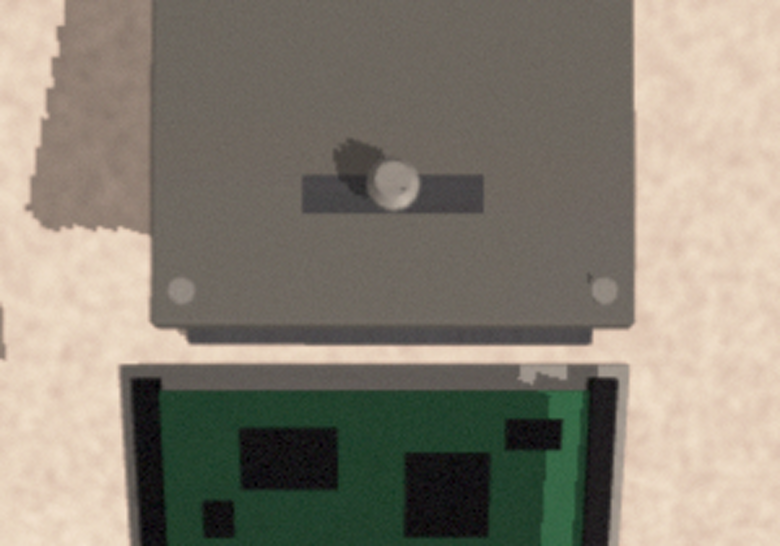

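```bash
cat > fit.py <<'E'
from h import *
import pickle
from scipy.optimize import least_squares
s,o=pickle.load(open('w3.pkl','rb'))
pix=lambda c: np.array(c,float)/2.6+[130,0]-[.3,.3]
pts=pix([[152,327],[634,327],[302,194],[484,194],[393.5,186]])
def P(q):
    x,y,w,ys=q; M=R.from_euler('ZY',[w,-15],degrees=True).as_matrix()
    L=np.array([[85,75,0],[85,-75,0],[45,29,0],[45,-29,0],[45,ys,11.5]])/1000
    return np.array([x,y,.045])+L@M.T
def res(q):
    r=proj(s,P(q),o)-pts; r[2:4]=r[2:4].mean(0); return r.ravel()
f=least_squares(res,[.577,.149,1,0],x_scale=[.01,.01,1,1])
print('panel x y yaw studY',f.x.round(4)); print((proj(s,P(f.x),o)-pts).round(2).tolist())
E
python3 fit.py; python3 - <<'E'
import pickle
from h import *
st=pickle.load(open('t3.pkl','rb'))
cv2.imwrite('pics/t3.png',cv2.resize(st['pixels'][190:270,205:290],None,fx=8,fy=7,interpolation=cv2.INTER_CUBIC))
E
```

```text
panel x y yaw studY [ 6.919000e-01  1.523000e-01 -1.789487e+02 -1.993000e-01]
[[-3.9, -60.68], [4.22, -61.02], [-0.31, 42.08], [-0.11, 41.95], [0.09, 48.74]]
```

```bash
sed -i 's/\[85,75,0\],\[85,-75,0\],\[45,29,0\],\[45,-29,0\]/[85,-75,0],[85,75,0],[45,-29,0],[45,29,0]/' fit.py; python3 fit.py
```

```text
panel x y yaw studY [ 0.5732  0.1503  0.9514 -0.0702]
[[-0.53, -0.43], [0.53, -0.42], [-1.0, 1.21], [0.99, 1.22], [0.0, -1.48]]
```

```bash
cat > tgt.py <<'E'
from h import *
import sys
px,py,w=.5736,.1503,.95
M=R.from_euler('ZY',[w,-15],degrees=True).as_matrix(); C=np.array([px,py,.045])
def state(o):
    """plate hole in panel mm, force in panel axes, misalignment deg"""
    T=R.from_euler('xyz',o['orientation'],degrees=True).as_matrix()
    Pl=np.c_[T[:,1],T[:,0],-T[:,2]]
    hole=np.array(o['tool_pos'])+Pl@[.030,0,-.0115]
    return M.T@(hole-C)*1000, M.T@o['force'], R.from_matrix(M@Pl.T).as_rotvec(degrees=True)
if __name__=='__main__':
    o=ctrl.get_obs(); p,f,r=state(o)
    print('t',o['clock'],'hole',p.round(2),'F',f.round(1),'rot needed',r.round(2),'mom',np.round(o['moment'],2),'op',o['opening'])
    if len(sys.argv)>3:
        tcp=C+M@(np.array([float(a) for a in sys.argv[1:4]])+[-30,0,11.5])/1000
        print('delta mm',((tcp-o['tool_pos'])*1000).round(1))
E
python3 tgt.py 45 0 25; python3 -c "
from tgt import M;print(M.round(4))"
```

```text
t 7.25 hole [214.06  -4.86 113.65] F [ 0.3 -0.5 -2.8] rot needed [  0.26 -15.    -0.04] mom [-0.04 -0.09  0.  ] op 0.011863786199428687
delta mm [-142.4    2.5 -137.5]
[[ 0.9658 -0.0166 -0.2588]
 [ 0.016   0.9999 -0.0043]
 [ 0.2588  0.      0.9659]]
```

{"api": "carry_out", "payload": {
  "increments": [
    [0,-2.5,0,-25,0,0,1],
    [0.1,-5,0,-50,1,0,1],
    [0.1,-7.5,0,-75,1,0,1],
    [0.2,-10,0,-100,2,0,1],
    [0.26,-12.5,0,-125,2.5,0,1],
    [0.26,-15,-0.04,-142.4,2.5,-10,1],
    [0.26,-15,-0.04,-142.4,2.5,-40,1],
    [0.26,-15,-0.04,-142.4,2.5,-75,1],
    [0.26,-15,-0.04,-142.4,2.5,-105,1],
    [0.26,-15,-0.04,-142.4,2.5,-128,1],
    [0.26,-15,-0.04,-142.4,2.5,-137.5,1],
    [0.26,-15,-0.04,-142.4,2.5,-137.5,1],
    [0.26,-15,-0.04,-142.4,2.5,-137.5,1],
    [0.26,-15,-0.04,-142.4,2.5,-137.5,1]
  ]
}}

```text
clock: 9.0
tool_pos: [0.5795, 0.1519, 0.0852]
orientation: [164.9, -0.1, 91.0]
force: [-0.5, -0.2, -3.0]
opening: 0.0119
```

```bash
python3 tgt.py 45 0 14; python3 - <<'E'
from h import *
s=ctrl.snapshot('side'); cv2.imwrite('pics/s4.png',cv2.resize(s['pixels'][170:310,180:360],None,fx=4,fy=4,interpolation=cv2.INTER_CUBIC))
E
```

```text
t 9.0 hole [46.12  1.57 25.86] F [-1.3 -0.2 -2.8] rot needed [-0.05  0.09 -0.06] mom [-0.03  1.18 -0.02] op 0.011850979308133482
delta mm [  2.   -1.5 -11.7]
```

View pics/s4.png

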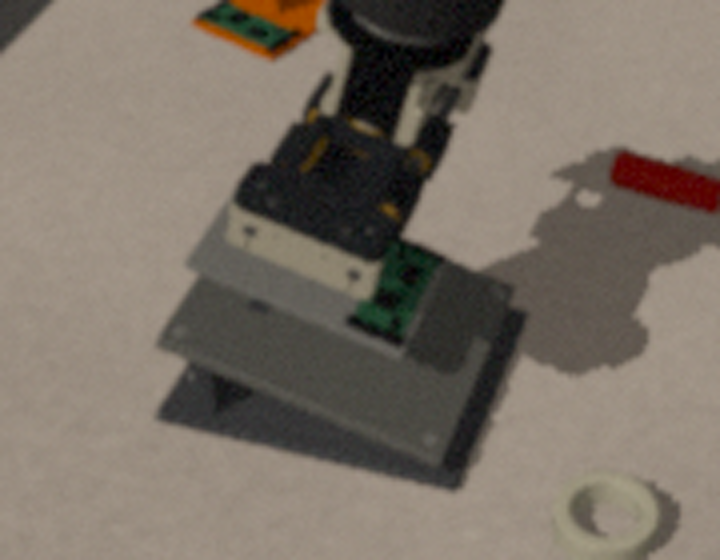

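The side view shows the plate parallel to the panel and hovering above it, with the keyhole end up the slope. I'm checking reading noise before lowering.

```bash
python3 - <<'E'
from tgt import *
for i in range(5):
    ctrl.snapshot('top'); o=ctrl.get_obs(); p,f,r=state(o); print(o['clock'],o['tool_pos'].round(4),p.round(2),f.round(1),r.round(2))
E
```

```text
9.1 [0.5792 0.1518 0.0848] [45.74  1.47 25.52] [-0.2  0.1 -1.7] [-0.03  0.06 -0.06]
9.15 [0.5791 0.1517 0.0846] [45.61  1.37 25.38] [-1.3 -0.2 -3.3] [-0.02  0.05 -0.05]
9.2 [0.579  0.1517 0.0845] [45.52  1.37 25.26] [-0.2  0.8 -2.6] [-0.02  0.04 -0.06]
9.25 [0.5789 0.1517 0.0843] [45.37  1.32 25.12] [-0.5  0.1 -3.4] [-0.01  0.02 -0.06]
9.3 [0.5789 0.1516 0.0842] [45.32  1.27 25.01] [-0.4  0.4 -2.9] [ 0.    0.01 -0.06]
```

{"api": "carry_out", "payload": {
  "increments": [
    [0,0,0,1.4,-0.6,-5,1],
    [0,0,0,2.6,-1.2,-10,1],
    [0,0,0,2.6,-1.2,-10.6,1],
    [0,0,0,2.6,-1.2,-10.6,1],
    [0,0,0,2.6,-1.2,-10.6,1],
    [0,0,0,2.6,-1.2,-10.6,1],
    [0,0,0,2.6,-1.2,-10.6,1],
    [0,0,0,2.6,-1.2,-10.6,1],
    [0,0,0,2.6,-1.2,-10.6,1],
    [0,0,0,2.6,-1.2,-10.6,1]
  ]
}}

```text
clock: 10.55
tool_pos: [0.5815, 0.1503, 0.0735]
orientation: [165.0, 0.0, 91.0]
force: [-1.0, 0.5, -2.9]
opening: 0.0116
```

```bash
python3 tgt.py 45 0 11; python3 - <<'E'
from h import *
import pickle
o=ctrl.get_obs(); s=ctrl.snapshot('wrist'); cv2.imwrite('pics/w5.png',cv2.resize(s['pixels'][100:420,130:430],None,fx=2,fy=1.8)); pickle.dump((s,o),open('w5.pkl','wb'))
E
```

```text
t 10.55 hole [44.96 -0.09 13.95] F [-1.7  0.5 -2.5] rot needed [ 0.01  0.   -0.05] mom [-0.02  1.09 -0.05] op 0.011558152399695406
delta mm [ 0.8  0.1 -2.8]
```

View pics/w5.png

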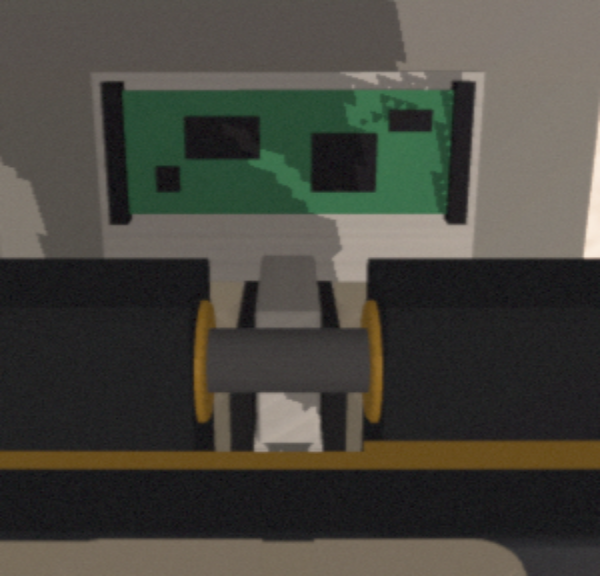

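The wrist view shows only the plate and grip at the hover; the keyhole is hidden. I'll lower it by feel.

{"api": "carry_out", "payload": {
  "increments": [
    [0,0,0,0.3,0,-1,1],
    [0,0,0,0.5,0,-2,1],
    [0,0,0,0.7,0,-2.5,1],
    [0,0,0,0.8,0,-2.9,1],
    [0,0,0,0.8,0,-2.9,1],
    [0,0,0,0.8,0,-2.9,1],
    [0,0,0,0.8,0,-2.9,1],
    [0,0,0,0.8,0,-2.9,1]
  ]
}}

```text
clock: 11.6
tool_pos: [0.5823, 0.1504, 0.0706]
orientation: [165.0, 0.0, 91.0]
force: [-0.1, 0.3, -3.1]
opening: 0.0118
```

```bash
python3 tgt.py
```

```text
t 11.6 hole [45.01 -0.05 10.97] F [-0.9  0.3 -3. ] rot needed [ 0.    0.   -0.05] mom [-0.01  1.14 -0.02] op 0.011753104228463802
```

No contact yet. Going down another 2 mm.

{"api": "carry_out", "payload": {
  "increments": [
    [0,0,0,0.1,0,-0.5,1],
    [0,0,0,0.3,0,-1,1],
    [0,0,0,0.4,0,-1.5,1],
    [0,0,0,0.5,0,-1.9,1],
    [0,0,0,0.5,0,-1.9,1],
    [0,0,0,0.5,0,-1.9,1],
    [0,0,0,0.5,0,-1.9,1]
  ]
}}

```text
clock: 12.48
tool_pos: [0.5828, 0.1503, 0.0687]
orientation: [165.0, 0.0, 91.0]
force: [0.3, -0.0, -2.5]
opening: 0.0124
```

```bash
python3 tgt.py
```

```text
t 12.475 hole [45.01 -0.09  9.01] F [-0.3 -0.  -2.5] rot needed [ 0.01  0.   -0.05] mom [-0.07  1.15 -0.01] op 0.012362023337513104
```

{"api": "carry_out", "payload": {
  "increments": [
    [0,0,0,0.2,0,-0.7,1],
    [0,0,0,0.4,0,-1.4,1],
    [0,0,0,0.6,0,-2.1,1],
    [0,0,0,0.8,0,-2.9,1],
    [0,0,0,0.8,0,-2.9,1],
    [0,0,0,0.8,0,-2.9,1],
    [0,0,0,0.8,0,-2.9,1]
  ]
}}

```text
clock: 13.35
tool_pos: [0.5836, 0.1503, 0.0658]
orientation: [165.0, 0.0, 91.0]
force: [0.1, 0.6, -3.5]
opening: 0.0119
```

```bash
python3 tgt.py
```

```text
t 13.35 hole [45.01 -0.12  6.  ] F [-0.8  0.6 -3.4] rot needed [ 0.01  0.   -0.05] mom [-0.04  1.17 -0.  ] op 0.011853216350886448
```

The head is through the hole at the first try. Carrying on to about 2.5 mm.

{"api": "carry_out", "payload": {
  "increments": [
    [0,0,0,0.3,0,-1,1],
    [0,0,0,0.5,0,-2,1],
    [0,0,0,0.8,0,-3,1],
    [0,0,0,0.9,0,-3.4,1],
    [0,0,0,0.9,0,-3.4,1],
    [0,0,0,0.9,0,-3.4,1],
    [0,0,0,0.9,0,-3.4,1]
  ]
}}

```text
clock: 14.22
tool_pos: [0.5845, 0.1504, 0.0624]
orientation: [165.0, 0.0, 91.0]
force: [-0.7, 1.1, -3.0]
opening: 0.0119
```

```bash
python3 tgt.py
```

```text
t 14.225 hole [45.01 -0.1   2.49] F [-1.4  1.1 -2.8] rot needed [ 0.01  0.   -0.06] mom [-0.06  1.11  0.02] op 0.011853886020122903
```

{"api": "carry_out", "payload": {
  "increments": [
    [0,0,0,0.2,0,-0.7,1],
    [0,0,0,0.4,0,-1.4,1],
    [0,0,0,0.5,0,-1.9,1],
    [0,0,0,0.5,0,-1.9,1],
    [0,0,0,0.5,0,-1.9,1],
    [0,0,0,0.5,0,-1.9,1]
  ]
}}

```text
clock: 14.98
tool_pos: [0.585, 0.1504, 0.0605]
orientation: [165.0, 0.0, 91.0]
force: [0.4, -0.2, -2.9]
opening: 0.0121
```

```bash
python3 tgt.py
```

```text
t 14.975 hole [45.03 -0.1   0.51] F [-0.3 -0.2 -2.9] rot needed [ 0.01  0.01 -0.05] mom [0.01 1.15 0.02] op 0.01213990690998273
```

{"api": "carry_out", "payload": {
  "increments": [
    [0,0,0,0.1,0,-0.5,1],
    [0,0,0,0.25,0,-1,1],
    [0,0,0,0.4,0,-1.45,1],
    [0,0,0,0.4,0,-1.45,1],
    [0,0,0,0.4,0,-1.45,1],
    [0,0,0,0.4,0,-1.45,1]
  ]
}}

```text
clock: 15.72
tool_pos: [0.5854, 0.1504, 0.0591]
orientation: [165.0, 0.0, 91.0]
force: [-3.8, -0.0, 2.4]
opening: 0.0116
```

```bash
python3 tgt.py
```

```text
t 15.725 hole [45.08 -0.08 -0.91] F [-3.   0.   3.3] rot needed [ 0.    0.01 -0.06] mom [0.14 1.94 0.07] op 0.011644665606950908
```

It is in contact at about 6 N, with the hole at panel (45, 0, -0.9), so flush. Easing off slightly and sliding the first half.

{"api": "carry_out", "payload": {
  "increments": [
    [0,0,0,0,0,0,1],
    [0,0,0,-0.1,0,0.4,1],
    [0,0,0,-2.1,0,-0.1,1],
    [0,0,0,-4.1,0,-0.7,1],
    [0,0,0,-6.1,-0.1,-1.2,1],
    [0,0,0,-8,-0.1,-1.7,1],
    [0,0,0,-9.8,-0.1,-2.2,1],
    [0,0,0,-9.8,-0.1,-2.2,1],
    [0,0,0,-9.8,-0.1,-2.2,1],
    [0,0,0,-9.8,-0.1,-2.2,1]
  ]
}}

```text
clock: 16.98
tool_pos: [0.5755, 0.1503, 0.0567]
orientation: [165.0, 0.0, 91.0]
force: [-0.8, 2.7, 2.4]
opening: 0.0117
```

```bash
python3 tgt.py
```

```text
t 16.975 hole [ 3.482e+01  1.000e-02 -6.700e-01] F [-0.1  2.7  2.5] rot needed [ 0.01 -0.01 -0.06] mom [0.74 1.   0.23] op 0.011681150577656781
```

A small sideways force (+2.7 N) means the plate sits slightly too far towards -y. Shifting it +0.5 mm while sliding on.

{"api": "carry_out", "payload": {
  "increments": [
    [0,0,0,0,0.5,0,1],
    [0,0,0,-1.9,0.5,-0.5,1],
    [0,0,0,-3.9,0.5,-1,1],
    [0,0,0,-5.8,0.5,-1.5,1],
    [0,0,0,-7.2,0.5,-1.9,1],
    [0,0,0,-8.2,0.4,-2.2,1],
    [0,0,0,-8.2,0.4,-2.2,1],
    [0,0,0,-8.2,0.4,-2.2,1],
    [0,0,0,-8.2,0.4,-2.2,1]
  ]
}}

```text
clock: 18.1
tool_pos: [0.5673, 0.1507, 0.0545]
orientation: [165.0, 0.0, 91.0]
force: [0.2, 0.8, 3.0]
opening: 0.0121
```

```bash
python3 tgt.py
```

```text
t 18.1 hole [26.37  0.53 -0.68] F [1.  0.8 2.9] rot needed [ 0.01 -0.01 -0.06] mom [0.46 0.68 0.17] op 0.01211374642481803
```

{"api": "carry_out", "payload": {
  "increments": [
    [0,0,0,-0.4,0.1,-0.1,1],
    [0,0,0,-0.8,0.1,-0.2,1],
    [0,0,0,-1.1,0.1,-0.3,1],
    [0,0,0,-1.1,0.1,-0.3,1],
    [0,0,0,-1.1,0.1,-0.3,1],
    [0,0,0,-1.1,0.1,-0.3,1]
  ]
}}

```text
clock: 18.85
tool_pos: [0.5663, 0.1507, 0.0543]
orientation: [165.0, 0.0, 91.0]
force: [1.7, -0.6, 2.9]
opening: 0.0123
```

```bash
python3 tgt.py
```

```text
t 18.85 hole [25.38  0.56 -0.59] F [ 2.4 -0.6  2.3] rot needed [ 0.01  0.   -0.05] mom [-0.09 -0.05 -0.  ] op 0.012304250278521346
```

{"api": "carry_out", "payload": {
  "increments": [
    [0,0,0,-0.3,0,-0.1,1],
    [0,0,0,-0.6,0,-0.2,1],
    [0,0,0,-0.6,0,-0.2,1],
    [0,0,0,-0.6,0,-0.2,1],
    [0,0,0,-0.6,0,-0.2,1]
  ]
}}

```text
clock: 19.48
tool_pos: [0.5656, 0.1507, 0.0541]
orientation: [165.0, 0.0, 91.0]
force: [1.1, 0.1, 3.4]
opening: 0.0117
```

```bash
python3 tgt.py
```

```text
t 19.475 hole [24.67  0.58 -0.66] F [1.9 0.  3. ] rot needed [ 0.01 -0.   -0.05] mom [0.01 0.12 0.  ] op 0.011687351434609392
```

{"api": "carry_out", "payload": {
  "increments": [
    [0,0,0,-0.3,0,-0.1,1],
    [0,0,0,-0.6,0,-0.2,1],
    [0,0,0,-0.6,0,-0.2,1],
    [0,0,0,-0.6,0,-0.2,1],
    [0,0,0,-0.6,0,-0.2,1]
  ]
}}

```text
clock: 20.1
tool_pos: [0.5651, 0.1508, 0.0539]
orientation: [165.0, 0.0, 91.0]
force: [1.8, 0.5, 2.7]
opening: 0.0119
```

```bash
python3 tgt.py
```

```text
t 20.1 hole [24.12  0.65 -0.66] F [2.4 0.4 2.1] rot needed [ 0.    0.01 -0.05] mom [-0.   -0.02  0.03] op 0.011927663032093149
```

{"api": "carry_out", "payload": {
  "increments": [
    [0,0,0,-0.3,0,-0.1,1],
    [0,0,0,-0.6,0,-0.2,1],
    [0,0,0,-0.6,0,-0.2,1],
    [0,0,0,-0.6,0,-0.2,1],
    [0,0,0,-0.6,0,-0.2,1]
  ]
}}

```text
clock: 20.72
tool_pos: [0.5648, 0.1509, 0.054]
orientation: [165.0, -0.0, 91.0]
force: [4.5, -1.7, 3.9]
opening: 0.0113
```

```bash
python3 tgt.py
```

```text
t 20.725 hole [23.87  0.73 -0.56] F [ 5.4 -1.7  2.6] rot needed [-0.01  0.03 -0.05] mom [-0.56 -1.18 -0.13] op 0.011327430790624485
```

The x force has risen to 5.4 N and the motion has stopped, so the stud is at the slot's closed end. Relaxing slightly, opening, and retreating along the panel normal.

{"api": "carry_out", "payload": {
  "increments": [
    [0,0,0,0.4,0,0.1,1],
    [0,0,0,0.4,0,0.2,1],
    [0,0,0,0.4,0,0.2,1],
    [0,0,0,0.4,0,0.2,0.75],
    [0,0,0,0.4,0,0.2,0.5],
    [0,0,0,0.4,0,0.2,0.3],
    [0,0,0,0.4,0,0.2,0.3],
    [0,0,0,0.4,0,0.2,0.3],
    [0,0,0,0.4,0,0.2,0.3],
    [0,0,0,0.4,0,0.2,0.3],
    [0,0,0,0.4,0,0.2,0.3]
  ]
}}

```text
clock: 22.1
tool_pos: [0.5649, 0.1507, 0.0539]
orientation: [165.0, 0.0, 91.0]
force: [-0.4, -0.2, -0.0]
opening: 0.0612
```

```bash
python3 tgt.py
```

```text
t 22.1 hole [23.87  0.61 -0.64] F [-0.4 -0.2  0.1] rot needed [ 0.01  0.   -0.05] mom [-0.01  0.82 -0.01] op 0.06124713478672819
```

Released and force-free. Retreating along the normal and back to look at the placement.

{"api": "carry_out", "payload": {
  "increments": [
    [0,0,0,-2.6,0,10,0.3],
    [0,0,0,-8,0,30,0.3],
    [0,0,0,-16,0,60,0.3],
    [0,0,0,-26,0,97,0.3],
    [0,0,0,-36,0,135,0.3],
    [0,0,0,-50,0,150,0.3],
    [0,0,0,-60,0,150,0.3],
    [0,0,0,-60,0,150,0.3],
    [0,0,0,-60,0,150,0.3],
    [0,0,0,-60,0,150,0.3]
  ]
}}

```text
clock: 23.35
tool_pos: [0.505, 0.1506, 0.2031]
orientation: [165.1, 0.1, 91.0]
force: [0.1, 0.2, -0.8]
opening: 0.0612
```

```bash
python3 - <<'E'
from tgt import *
o=ctrl.get_obs(); s=ctrl.snapshot('wrist'); im=s['pixels'].copy()
def pp(P): return proj(s,C+np.array(P)@M.T/1000,o)
# panel rect, head, predicted plate rect if seated with stud at (45,.6)
print(o['tool_pos'],o['clock'],'head',pp([[45,0,11.5]]).round(1),'plate corners',pp([[a,b,5] for a,b in [(-65,-41.4),(-65,42.6),(65,42.6),(65,-41.4)]]).round(1).tolist(),'hole',pp([[25,.6,5]]).round(1))
side=ctrl.snapshot('side')['pixels'][190:310,190:340]
A=cv2.resize(im,(560,420)); B=cv2.resize(side,(240,192),interpolation=cv2.INTER_CUBIC)
out=np.zeros((420,800,3),np.uint8); out[:,:560]=A; out[:192,560:]=B; cv2.imwrite('pics/w6.png',out)
E
```

```text
[0.50495234 0.15056246 0.20310067] 23.35 head [[273.5 278.7]] plate corners [[224.8, 155.5], [323.5, 155.5], [319.0, 295.7], [229.3, 295.7]] hole [[274.2 255.4]]
```

View pics/w6.png

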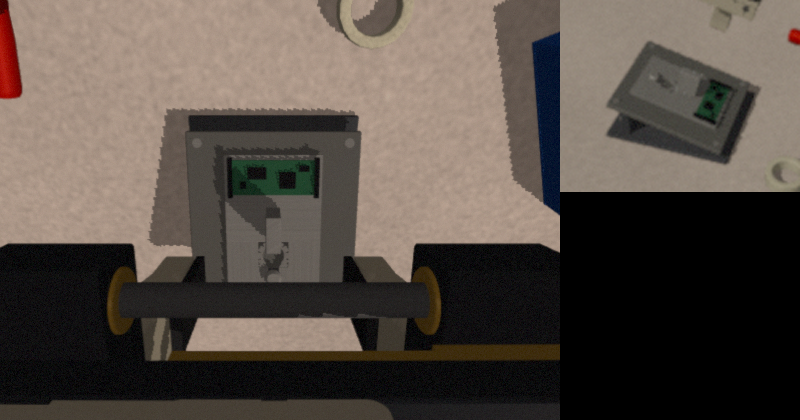

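The plate lies straight and flat on the panel. Its board edge is at row ~156 (predicted 155.5), its sides at columns ~226–322, and the stud head at about (273,278) at the slot's closed end. The gripper is clear.

```bash
python3 -c "
from plant import ctrl; print(ctrl.close_job())"
```

```text
the job is handed in; nothing more can be done
None
```

I placed the grey plate on the stand, slid it home, released it and handed the job in at about 23 s. No verdict was reported.

- **Placing:** the keyhole's round end went over the stud at the first try. I measured about 6 N of contact against the panel once it was flush.
- **Sliding:** halfway down I shifted the plate 0.5 mm sideways because of a light side force of 2.7 N. I slid it until the stud stopped it, with the force along the slope rising to about 5.4 N. All the force readings I took during placing and sliding stayed well below 25 N.
- **Last checks:** the final wrist picture shows the plate straight and flat, its board edge within 1 px of where a seated plate should be. The stud head is at the narrow end of the slot and the gripper is clear. I kept the arm well away from the tray, mouse, screwdriver and tape, though the final pictures show them only in part or not at all.
- **One disagreement:** the hard stop came about 1.1 mm further down the slope than my camera estimate. That is within the 2 mm calibration error, so I trusted the stop.

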